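# Level the resin casting board with its screw foot

## Robot

A 6-joint arm with a two-finger parallel gripper is mounted at the origin on the work surface. World frame = base frame: x ahead of the robot, y to its left, z up, the work surface at z = 0. Lengths are in m, angles in rad, forces in N, time in s.
With the tool pointing down it reaches from about 0.3 to 0.875 m from the base axis. Payload 6.4 kg.
Tool frame: the origin (TCP) lies at the very end of the fingers, on their centre line; the grasp point (between the pads) lies 19 mm behind it; z points along the fingers, y is the line along which they close (so a half turn about z gives the same grasp; the last joint's range is limited). The gripper opens to 85 mm and grips with 20 to 120 N. Pads are 22 mm wide; open, the fingers measure 114 mm over their backs; the gripper's body (76 mm by 85 mm) begins 54 mm behind the grasp point. The pads swing forward as they close: fully open they stand 13 mm farther back than shut.
Start: joints at [-1.479, 0.181, 1.607, -0, 1.354, -0.206], TCP at [0.169, -0.55, 0.231] pointing down, gripper open.
Joint ranges: [-2.99, 2.99], [-0.89, 2.07], [0.3, 2.58], [-1.14, 4.28], [0, 2.63], [-3.12, 3.12]. Speed limits (rad/s): [2.57, 2.57, 3.01, 3.14, 3.14, 3.14].

## Interface

Orientations are given as a unit quaternion [w, x, y, z].
In Python, from bench import ctrl gives the robot as it stands.
- The arm moves only by the tool jog_arm, never from a script. Its argument "series" is a list that holds one entry, the list of rows, each a list of 7 numbers: the shift along the tool's x, y, z in mm, then the turn, a rotation vector about the tool's x, y, z in rad, then the finger opening in mm, from 0 to 85.4. In form: [[[tx, ty, tz, rx, ry, rz, gripper], ...]]. A call has exactly 10 rows; each row shifts and turns the commanded pose from where the row before left it, along the tool's axes as they then stand; what a row does not reach is not made up. A row lasts 1/10 s, in which the tool goes at most 50 mm and 8.59 degrees, less where a joint would pass 70% of its speed; a pose out of reach is approached as far as the arm can. A call with a gripper value outside its range is refused whole. The fingers move at their own pace and stop on an object; the grip force is fixed at half the most. Time passes only in rows, so rows that do not move let the fingers close, or fill a call up. It gives the time, the measured TCP pose, the force, the opening and the grip force at its end, in the units of the state.
- ctrl.get_obs(): the state, without advancing time (a new reading comes with each control period).
- ctrl.camera(name): name is "side" or "top"; returns a dict with "frame" (384x512x3 uint8, blue, green, red), "z_map" (384x512 float32, m along the optical axis (not along the pixel's ray), 0 where there is no reading), "fx", "fy", "cx", "cy" (pixels), "k1" (the pictures are not rectified: a ray, as slopes to the right and down, at radius r is drawn at 1 + k1 r^2 times it, then the intrinsics apply), "xyz" and "rotation" of the camera in the world. Camera axes: x right, y down, z forward; pixel columns grow to the right and rows downward; lengths in m; the calibration is good to about 2 mm. A picture is of the moment at which its call begins.
- ctrl.hand_in(): hands the job in; it is judged then, once.
The state is a dict: "time_s": time; "q": joint angles; "dq": joint speeds; "joint_efforts": joint torques, N m; "eef_pos": TCP position; "eef_rot": TCP orientation; "wrist_force": force on the tool from outside, world axes, zero at the start; "torque": the same for the moment, N m; "opening": opening from 0.0 (shut) to 1.0 (fully open); "grasp_force": force on a finger pad.
Only numpy, scipy, OpenCV 4.12 (cv2) and the standard library are available. Lean on these libraries where they do the work, as an engineer would, in place of code of your own. Each camera call takes 0.05 s, during which the arm holds its last target. There are 200 camera calls.

## Task

Get the casting board ready for a pour: stand the mould box that has fallen over back upright in its empty place in the row of mould boxes, then lay the spirit level flat on the board, lengthwise, in the clear space between the row and the black knob, and let go of it. Turn the screw foot's knob until the bubble sits centred between the two lines with the level resting on its own; then press the level down onto the board with a light, steady push, and finish while still pressing, the bubble still centred. Leave the other two mould boxes standing where they are and do not disturb the other things on the bench.

Things in the scene. Friction and masses are not known exactly. Their poses are not given: they have to be found in the camera images.
- board: Plywood casting board 250 x 350 x 18 mm on two fixed feet (row end) and a screw foot (other end, which starts 2 to 4 mm low). Origin: underside, midway across, on the line of the fixed feet, 30 mm above the bench; it tilts about that line. x across the board, along the mould row; -y lengthwise from row to screw foot; z up. Spans y -320 to +30, x +-125, z 0 to 18 mm. It does not give when pressed
- board_row (a point): Point on the board's top face in the middle of the mould row (axes as the board's). The row runs along x through it, with three places at x = -85, 0 and +85 mm (within a few mm); any one of them can be the fallen box's
- board_mid (a point): Point on the board's top face, 130 mm from the row towards the screw foot: the middle of the clear space for the level (axes as the board's)
- foot_knob (a point): On the vertical axis of the screw foot's round fluted black knob (40 mm wide, 22 mm high), at mid height, 26 mm above the level board's top, 150 mm beyond board_mid on the board's centre line. Clockwise from above raises that end, 8 mm a turn (0.0044 rad of tilt per rad); the knob keeps its height. It turns lightly (0.06 N m), stays where left, needs 1.5 to 3 rad in all; no stop before 6 rad
- level: Pocket spirit level, aluminium, 150 x 24 mm, 32 mm high, about 200 g; vial in a 58 mm window in the middle of its top, the top solid from 29 to 75 mm either side of the middle. Origin: centre of its underside; x lengthwise, z up. Starts lying on its base on the bench
- bubble (a joint): Bubble's place along the level's x from the middle between the two black lines (m). It runs to the higher end, 0.75 mm per mrad of tilt, at most 11.5 mm, and settles in about a second. Bubble 14 mm long, lines 18 mm apart: it lies between them within +-2 mm of zero
- mould_fallen: The fallen mould box: open square box of white plastic, 40 x 40 mm, 62 mm high, 3 mm walls, thick floor, about 90 g. Origin: centre of its underside; z out of its mouth. Starts lying on its side in its place in the row, mouth towards the screw foot, its underside about on the row's line
- mould_a: A mould box like it, standing in its place in the row. Origin: centre of its underside
- mould_b: The other standing mould box of the row. Origin: centre of its underside
- jar_1: Small paint jar, 36 mm wide, 42 mm high, on the bench; a bystander. Origin: centre of its underside
- jar_2: Another such paint jar; a bystander. Origin: centre of its underside
- resin_bottle: White resin bottle, 60 mm wide, 150 mm high; a bystander. Origin: centre of its underside
- brush_pot: Steel pot with brushes, 68 mm wide, 190 mm high with them; a bystander. Origin: centre of its underside
- model_car: Toy-scale model car, 44 x 92 x 31 mm; a bystander. Origin: under its middle
- dish: Small dark metal paint dish, 64 mm wide, 14 mm high; a bystander. Origin: centre of its underside
- sanding_block: Cork sanding block, 51 x 86 x 29 mm; a bystander. Origin: centre of its underside
- loupe: Black eye loupe, 60 mm wide, 26 mm high; a bystander. Origin: centre of its underside
Mind the look-alikes: they are no part of the job. Leave any green or orange look-alike of the mould_fallen alone.

How it is judged:
By the outcome, as a careful person would: the job done as asked, in the order asked, and still so for the second after the job is handed in, while the arm keeps its last pose, push and grip.
It also fails if it takes over 72 s, if anything falls off the work surface, if the arm or the gripper's body presses on something with over 40 N, if the wrist force passes 120 N, or if a joint passes its speed limit or range.

## Working session

There is one attempt and no reset: what is moved stays moved. The work goes in short steps, Python scripts to look and compute and a tool call to move; the robot and the scene stay as the last step left them, time stands still between calls to the robot, and variables do not carry over. Pictures are saved under pics/ and viewed, at most 10 in all, crops included, and the job is handed in when it is done.

Besides the shell and the picture viewer there is one more tool, called after "Request:" as a command line: name --argument value ..., lists and objects as JSON in quotes. jog_arm: Moves the arm, as the interface text tells. Its arguments: {"type":"object","properties":{"series":{"type":"array"}},"required":["series"]}

```bash
mkdir -p pics; ls; cat > h.py <<'E'
import numpy as np, cv2
from bench import ctrl
from scipy.spatial.transform import Rotation as R
def cam(n):
    c=ctrl.camera(n); r=np.array(c["rotation"],float)
    c["R"]=r if r.shape==(3,3) else R.from_quat(np.r_[r[1:],r[0]]).as_matrix()
    c["K"]=np.array([[c["fx"],0,c["cx"]],[0,c["fy"],c["cy"]],[0,0,1]]); c["D"]=np.array([c["k1"],0,0,0.]); c["t"]=np.array(c["xyz"]); return c
def rays(c,uv):
    p=cv2.undistortPoints(np.array(uv,float).reshape(-1,1,2),c["K"],c["D"]).reshape(-1,2)
    return np.c_[p,np.ones(len(p))]@c["R"].T
def onplane(c,uv,z):
    d=rays(c,uv); return c["t"]+d*((z-c["t"][2])/d[:,2])[:,None]
def cloud(c):
    h,w=c["z_map"].shape; uu,vv=np.meshgrid(np.arange(w),np.arange(h))
    d=rays(c,np.c_[uu.ravel(),vv.ravel()]); P=c["t"]+d*c["z_map"].reshape(-1,1)
    P[c["z_map"].ravel()==0]=np.nan
    return P.reshape(h,w,3)
def proj(c,P):
    Rt=c["R"].T; return cv2.projectPoints(np.array(P,float).reshape(-1,1,3),cv2.Rodrigues(Rt)[0],-Rt@c["t"],c["K"],c["D"])[0].reshape(-1,2)
E
python3 - <<'E'
from h import *
for n in("top","side"):
    c=cam(n); print(n,c["xyz"],c["rotation"],c["fx"],c["cx"],c["cy"],c["k1"])
    cv2.imwrite(f"pics/{n}0.png",cv2.resize(c["frame"],(796,597),interpolation=cv2.INTER_CUBIC)); np.save(f"{n}0.npy",cloud(c)); cv2.imwrite(f"{n}0raw.png",c["frame"])
print(ctrl.get_obs())
E
```

```text
pics
top [0.442859   0.01552098 1.02292917] [-0.0372737   0.71653906 -0.69552791  0.03772753] 368.05567712167414 253.98767045762088 187.3824081261649 0.012021326973657192
side [ 0.2586395  -1.10991169  0.70166099] [-0.50995534  0.84956169 -0.11851983  0.06437025] 450.46726250227954 257.28035632158696 193.60506649092954 -0.062467627413735884
{'time_s': 0.1, 'q': array([-1.47929509e+00,  1.81494284e-01,  1.60791329e+00,  1.47871181e-05,
        1.35382517e+00, -2.06315413e-01]), 'dq': array([-6.52855264e-04, -2.23379687e-03, -2.57092215e-03, -7.83576882e-04,
       -7.66444052e-05,  3.36666353e-04]), 'joint_efforts': array([-3.25734106e-05, -4.45880878e+01, -3.52240813e+01, -2.60608840e-04,
        4.16281502e-03, -1.92200321e-05]), 'eef_pos': array([ 0.16868969, -0.54916736,  0.23045622]), 'eef_rot': array([-8.18278370e-04,  9.88933531e-01,  1.48356999e-01,  5.42574612e-05]), 'wrist_force': array([ 0.36112428, -1.01030331,  0.06387394]), 'torque': array([0.01234669, 0.0054778 , 0.03631275]), 'grasp_force': 0.0, 'opening': 1.002278317922285}
```

View pics/top0.png

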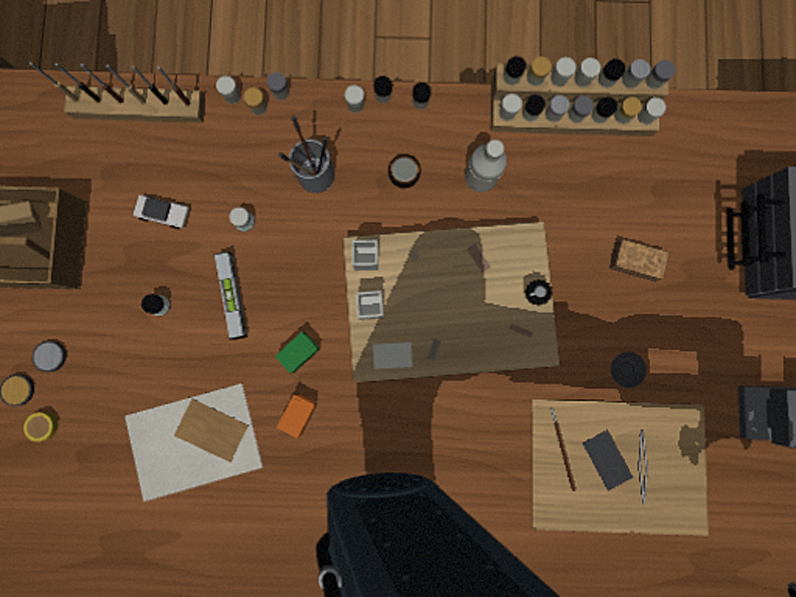

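View pics/side0.png

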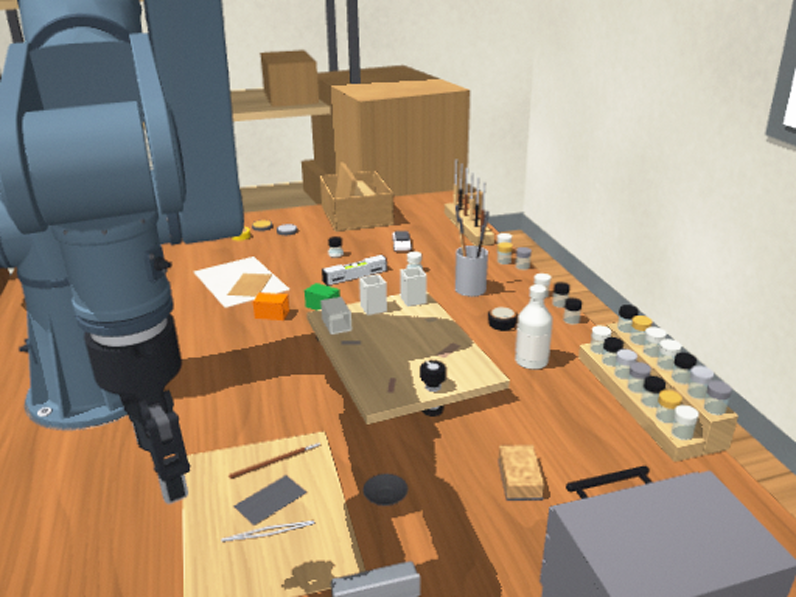

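The top view (796x597) shows the row at the left of the board: standing boxes at (365,254) and (370,304), the fallen one at (393,355) with its mouth to the right. The knob is at (538,291) and the level lies at (230,295) on the bench. In the side view the same fallen box is at (337,315).

```bash
python3 - <<'E'
from h import *
P=np.load("top0.npy"); im=cv2.imread("top0raw.png"); s=512/796
def reg(x0,y0,x1,y1,zl,zh):
    a=[int(v*s) for v in(x0,y0,x1,y1)]; Q=P[a[1]:a[3],a[0]:a[2]].reshape(-1,3); Q=Q[(Q[:,2]>zl)&(Q[:,2]<zh)]; return Q
def rect(n,Q):
    (c,sz,an)=cv2.minAreaRect((Q[:,:2]*1000).astype(np.float32)); print(n,"c",np.round(c,1),"sz",np.round(sz,1),"ang",round(an,1),"z",np.round(np.percentile(Q[:,2],[5,50,95])*1000,1),len(Q))
rect("level",reg(205,240,255,345,.022,.05))
rect("boxA",reg(345,235,385,275,.085,.13)); rect("boxB",reg(350,285,390,325,.085,.13))
rect("fallen",reg(365,335,420,375,.072,.12)); rect("knob",reg(515,270,560,310,.06,.11))
rect("board",reg(335,215,570,390,.035,.056))
rect("green",reg(270,325,325,375,.02,.1)); rect("orange",reg(270,390,322,440,.02,.1))
Q=reg(420,240,515,360,.03,.06); A=np.c_[Q[:,:2],np.ones(len(Q))]; print("plane",np.linalg.lstsq(A,Q[:,2],rcond=None)[0])
for n,b in dict(jar1=(225,200,260,235),jar2=(135,285,175,320),car=(125,185,195,235),pot=(280,135,340,195),dish=(385,150,425,190),bottle=(460,135,510,195)).items(): rect(n,reg(*b,.008,.3))
Q=reg(590,100,680,600,.0,.03);print(np.median(Q[:,2]))
E
```

```text
level c [534.4 307.1] sz [151.8  25. ] ang 13.4 z [24.5 31.4 35.3] 524
boxA c [601.4  68.6] sz [38.9 40.3] ang 2.1 z [ 88.  108.4 112.6] 135
boxB c [518.8  59. ] sz [40.7 41.1] ang 7.4 z [ 90.1 110.1 113.2] 110
fallen c [438.4  19.3] sz [39.9 61.8] ang 5.1 z [86.1 88.6 91.3] 389
knob c [ 549.  -221.9] sz [40.8 40.2] ang 5.9 z [73.5 85.5 88.5] 227
board c [534.2 -77.6] sz [250.  352.7] ang 6.2 z [44.4 47.5 50.7] 11097
green c [438.3 183.9] sz [40.5 62. ] ang 44.6 z [36.9 41.1 43.7] 373
orange c [331.9 179.5] sz [40.7 61.7] ang 64.6 z [37.1 40.9 43.8] 384
plane [-0.00158266  0.00911483  0.04916627]
jar1 c [670.4 293.8] sz [34.8 33.8] ang 9.4 z [10.3 41.  44.9] 177
jar2 c [514.  433.6] sz [33.5 32.2] ang 32.8 z [11.  41.5 45. ] 193
car c [682.1 440.9] sz [92.8 44.1] ang 77.8 z [15.4 21.2 33.4] 499
pot c [761.4 167.9] sz [68.2 67.8] ang 81.8 z [ 11.6  66.6 158.8] 703
dish c [768.    8.9] sz [56.2 56. ] ang 1.8 z [20.6 26.6 29.9] 287
bottle c [ 763.1 -132.6] sz [58.9 51.9] ang 73.0 z [ 25.7 100.7 151.5] 636
0.002648883339862018
```

```bash
cat >> h.py <<'E'
def tool(yaw,tilt=0): # deg: tool x direction, tilt about tool y
    return R.from_euler('z',yaw,degrees=True)*R.from_euler('x',180,degrees=True)*R.from_euler('y',tilt,degrees=True)
def plan(p,Rt,N,start=None):
    """one row which, repeated N times, brings the tool from start (default: now) to p (mm), Rt"""
    if start is None:
        o=ctrl.get_obs(); q=o["eef_rot"]; start=(o["eef_pos"]*1000,R.from_quat(np.r_[q[1:],q[0]]))
    p0,R0=start; w=(R0.inv()*Rt).as_rotvec()/N
    S=sum(R.from_rotvec(w*k).as_matrix() for k in range(N))
    t=np.linalg.solve(S,R0.inv().apply(np.array(p)-p0))
    print(N,"x",np.round(t,1),np.round(w,4)); return (np.array(p,float),Rt)
E
python3 - <<'E'
from h import *
s=plan([444,-42,200],tool(95.1),20)
s=plan([444,-42,133],tool(95.1,45),10,s)
s=plan([437.5,28.6,62.5],tool(95.1,45),5,s)
E
```

```text
20 x [30.9 -4.   1.5] [-0.0001 -0.0001 -0.0681]
10 x [-2.4 -0.   6.4] [-0.      0.0785  0.    ]
5 x [ 0.1 -0.  20. ] [0. 0. 0.]
```

Request:
jog_arm --series '[[[30.9,-4,1.5,0,0,-0.068,60],[30.9,-4,1.5,0,0,-0.068,60],[30.9,-4,1.5,0,0,-0.068,60],[30.9,-4,1.5,0,0,-0.068,60],[30.9,-4,1.5,0,0,-0.068,60],[30.9,-4,1.5,0,0,-0.068,60],[30.9,-4,1.5,0,0,-0.068,60],[30.9,-4,1.5,0,0,-0.068,60],[30.9,-4,1.5,0,0,-0.068,60],[30.9,-4,1.5,0,0,-0.068,60]]]'

```text
time_s: 1.1
eef_pos: [0.3966, -0.344, 0.2158]
eef_rot: [-0.0, 0.882, 0.471, -0.0]
wrist_force: [-0.4, -0.6, -0.6]
opening: 0.698
grasp_force: 0.0
```

Request:
jog_arm --series '[[[30.9,-4,1.5,0,0,-0.068,60],[30.9,-4,1.5,0,0,-0.068,60],[30.9,-4,1.5,0,0,-0.068,60],[30.9,-4,1.5,0,0,-0.068,60],[30.9,-4,1.5,0,0,-0.068,60],[30.9,-4,1.5,0,0,-0.068,60],[30.9,-4,1.5,0,0,-0.068,60],[30.9,-4,1.5,0,0,-0.068,60],[30.9,-4,1.5,0,0,-0.068,60],[30.9,-4,1.5,0,0,-0.068,60]]]'

```text
time_s: 2.1
eef_pos: [0.4438, -0.0421, 0.2009]
eef_rot: [-0.0, 0.675, 0.738, -0.0]
wrist_force: [-0.0, -0.6, 0.6]
opening: 0.704
grasp_force: 0.0
```

Request:
jog_arm --series '[[[-2.4,0,6.4,0,0.0785,0,60],[-2.4,0,6.4,0,0.0785,0,60],[-2.4,0,6.4,0,0.0785,0,60],[-2.4,0,6.4,0,0.0785,0,60],[-2.4,0,6.4,0,0.0785,0,60],[-2.4,0,6.4,0,0.0785,0,60],[-2.4,0,6.4,0,0.0785,0,60],[-2.4,0,6.4,0,0.0785,0,60],[-2.4,0,6.4,0,0.0785,0,60],[-2.4,0,6.4,0,0.0785,0,60]]]'

```text
time_s: 3.1
eef_pos: [0.4442, -0.044, 0.1343]
eef_rot: [-0.283, 0.624, 0.681, 0.26]
wrist_force: [-0.5, -0.1, 1.0]
opening: 0.701
grasp_force: 0.0
```

```bash
python3 - <<'E'
from h import *
o=ctrl.get_obs(); print(o["q"],o["eef_pos"],o["wrist_force"],o["opening"])
s=plan([437.5,28.6,62.5],tool(95.1,45),6)
E
```

```text
[-0.74752636  0.35187187  1.83077708  0.49676126  1.59545008 -0.98834834] [ 0.44420657 -0.04397229  0.13433187] [-0.52593693 -0.13331775  0.99759765] 0.7013757950974537
6 x [ 0.1 -0.1 17.1] [ 0.0003 -0.0004 -0.0003]
```

Request:
jog_arm --series '[[[0,0,17.1,0,0,0,60],[0,0,17.1,0,0,0,60],[0,0,17.1,0,0,0,60],[0,0,17.1,0,0,0,60],[0,0,17.1,0,0,0,60],[0,0,17.1,0,0,0,60],[0,0,0,0,0,0,30],[0,0,0,0,0,0,30],[0,0,0,0,0,0,30],[0,0,0,0,0,0,30]]]'

```text
time_s: 4.1
eef_pos: [0.4385, 0.0276, 0.0625]
eef_rot: [-0.281, 0.624, 0.681, 0.259]
wrist_force: [-0.3, -0.8, -0.8]
opening: 0.461
grasp_force: 62.0
```

```bash
python3 - <<'E'
from h import *
o=ctrl.get_obs(); print(o["q"],o["eef_pos"],o["wrist_force"],o["opening"],o["grasp_force"])
c=cam("side"); cv2.imwrite("pics/g.png",cv2.resize(c["frame"][140:300,150:360],None,fx=3.5,fy=3.5,interpolation=cv2.INTER_CUBIC))
E
```

```text
[-0.6447222   0.42513672  1.93113419  0.56286332  1.40209425 -1.00847975] [0.43847937 0.02757111 0.0624534 ] [-0.33040833 -0.8432695  -0.76388949] 0.46085189481726907 61.98895812034607
```

View pics/g.png

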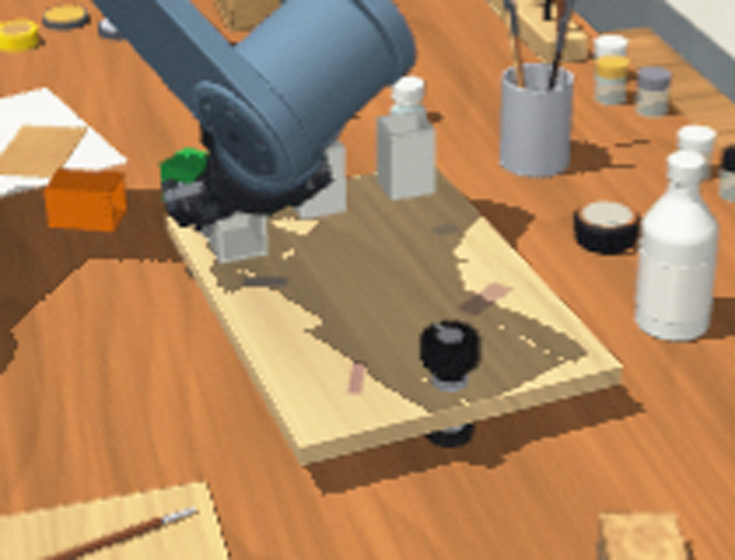

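```bash
python3 - <<'E'
from h import *
o=ctrl.get_obs(); q=o["eef_rot"]; p0=o["eef_pos"]*1000; R0=R.from_quat(np.r_[q[1:],q[0]])
rel=R0.inv().apply(np.array([435.6,50.1,68.5])-p0); print(rel)
s=plan(p0+[0,0,30],R0,4,(p0,R0))
Rt=tool(96.2,-45); pt=np.array([434.4,49.8,48.5])-Rt.apply(rel); print(pt)
s=plan(pt+[0,0,50],Rt,16,s)
s=plan(pt+[0,0,2],Rt,8,s)
E
```

```text
[20.27588022 -0.84831655 11.63961433]
4 x [ 5.3  0.  -5.3] [0. 0. 0.]
[435.9028811   43.82057414  71.06766263]
16 x [ 1.2 -0.  -1.9] [ 0.0001 -0.0981 -0.0015]
8 x [ 4.2 -0.   4.2] [0. 0. 0.]
```

Request:
jog_arm --series '[[[5.3,0,-5.3,0,0,0,30],[5.3,0,-5.3,0,0,0,30],[5.3,0,-5.3,0,0,0,30],[5.3,0,-5.3,0,0,0,30],[1.2,0,-1.9,0,-0.098,-0.0015,30],[1.2,0,-1.9,0,-0.098,-0.0015,30],[1.2,0,-1.9,0,-0.098,-0.0015,30],[1.2,0,-1.9,0,-0.098,-0.0015,30],[1.2,0,-1.9,0,-0.098,-0.0015,30],[1.2,0,-1.9,0,-0.098,-0.0015,30]]]'

```text
time_s: 5.15
eef_pos: [0.4382, 0.0286, 0.1066]
eef_rot: [-0.069, 0.67, 0.736, 0.067]
wrist_force: [-0.4, -0.4, -1.6]
opening: 0.46
grasp_force: 62.2
```

Request:
jog_arm --series '[[[1.2,0,-1.9,0,-0.098,-0.0015,30],[1.2,0,-1.9,0,-0.098,-0.0015,30],[1.2,0,-1.9,0,-0.098,-0.0015,30],[1.2,0,-1.9,0,-0.098,-0.0015,30],[1.2,0,-1.9,0,-0.098,-0.0015,30],[1.2,0,-1.9,0,-0.098,-0.0015,30],[1.2,0,-1.9,0,-0.098,-0.0015,30],[1.2,0,-1.9,0,-0.098,-0.0015,30],[1.2,0,-1.9,0,-0.098,-0.0015,30],[1.2,0,-1.9,0,-0.098,-0.0015,30]]]'

```text
time_s: 6.15
eef_pos: [0.4364, 0.0448, 0.1213]
eef_rot: [0.286, 0.617, 0.687, -0.255]
wrist_force: [-0.7, -0.1, -1.3]
opening: 0.46
grasp_force: 62.2
```

```bash
python3 - <<'E'
from h import *
o=ctrl.get_obs(); print(o["q"],o["eef_pos"],o["wrist_force"],o["opening"],o["grasp_force"])
s=plan([435.9,43.8,73],tool(96.2,-45),8)
for n in("top","side"):
    c=cam(n); u=proj(c,[[.435,.045,.09]])[0].astype(int); print(n,u)
    f=c["frame"][max(0,u[1]-50):u[1]+50,max(0,u[0]-60):u[0]+60]; cv2.imwrite(f"{n}c.png",cv2.resize(f,(400,400*f.shape[0]//f.shape[1])))
a,b=cv2.imread("topc.png"),cv2.imread("sidec.png"); h=min(len(a),len(b)); cv2.imwrite("pics/rot.png",np.hstack([a[:h],b[:h]]))
E
```

```text
[ 0.33753531  0.29381174  1.94631848 -0.81323406  1.25199129  0.63921909] [0.43639327 0.04483642 0.12133135] [-0.74231133 -0.08101165 -1.32251134] 0.46018269536863443 62.22769260406494
8 x [ 4.2 -0.1  4.4] [ 0.0002  0.0002 -0.0002]
top [241 229]
side [212 191]
```

View pics/rot.png

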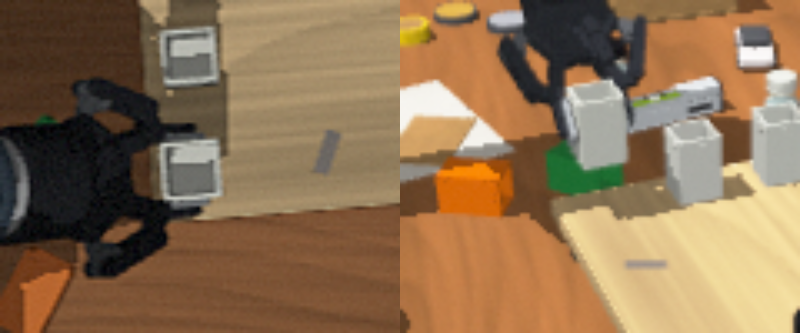

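The left crop (top view) shows the held box upright at (190,168) with its mouth up, in line with its neighbour at (190,55). The right crop (side view) shows it upright above its place at (598,125).

Request:
jog_arm --series '[[[4.2,0,4.4,0,0,0,30],[4.2,0,4.4,0,0,0,30],[4.2,0,4.4,0,0,0,30],[4.2,0,4.4,0,0,0,30],[4.2,0,4.4,0,0,0,30],[4.2,0,4.4,0,0,0,30],[4.2,0,4.4,0,0,0,30],[4.2,0,4.4,0,0,0,30],[0,0,0,0,0,0,30],[0,0,0,0,0,0,30]]]'

```text
time_s: 7.25
eef_pos: [0.4362, 0.0433, 0.0715]
eef_rot: [0.284, 0.617, 0.688, -0.255]
wrist_force: [-0.8, 0.3, -1.1]
opening: 0.461
grasp_force: 62.3
```

```bash
python3 - <<'E'
from h import *
o=ctrl.get_obs(); print(o["q"],o["eef_pos"],o["wrist_force"])
c=cam("top"); P=cloud(c)
for x,y in((.434,.05),(.519,.059),(.601,.069)):
    m=(np.hypot(P[...,0]-x,P[...,1]-y)<.036)&(P[...,2]>.1)&(P[...,2]<.125)
    g=c["frame"].max(2)>95
    Q=P[m&g]; r=cv2.minAreaRect((Q[:,:2]*1000).astype(np.float32)); print(np.round(r[0],1),np.round(r[1],1),round(r[2],1),np.round(np.median(Q[:,2])*1000,1),np.round(np.percentile(Q[:,2],90)*1000,1),len(Q))
E
```

```text
[ 0.33267626  0.39371157  1.95052392 -0.83991426  1.17805449  0.71440213] [0.43622872 0.043263   0.07148613] [-0.82565513  0.27429059 -1.13072175]
[432.3  50. ] [46.9 39.5] 1.9 114.6 116.7 96
[518.6  59. ] [40.4 41.1] 6.8 110.3 112.5 93
[601.6  68.6] [39.1 40.2] 2.7 110.1 112.5 91
```

Request:
jog_arm --series '[[[0.7,0,0.7,0,0,0,30],[0.7,0,0.7,0,0,0,30],[0.7,0,0.7,0,0,0,30],[0.35,0,0.35,0,0,0,30],[0,0,0,0,0,0,30],[0,0,0,0,0,0,30],[0,0,0,0,0,0,30],[0,0,0,0,0,0,30],[0,0,0,0,0,0,30],[0,0,0,0,0,0,30]]]'

```text
time_s: 8.3
eef_pos: [0.4363, 0.0433, 0.0682]
eef_rot: [0.284, 0.617, 0.688, -0.255]
wrist_force: [-0.2, 0.7, -0.7]
opening: 0.46
grasp_force: 62.3
```

```bash
python3 - <<'E'
from h import *
o=ctrl.get_obs(); print(o["eef_pos"],o["wrist_force"])
z=[]
for i in range(3):
    c=cam("top"); P=cloud(c); g=c["frame"].max(2)>95
    z.append([np.median(P[(np.hypot(P[...,0]-x,P[...,1]-y)<.036)&(P[...,2]>.1)&(P[...,2]<.125)&g][:,2]*1000) for x,y in((.434,.05),(.519,.059),(.601,.069))])
print(np.round(z,1))
E
```

```text
[0.43630827 0.0432644  0.06817516] [-0.17615106  0.66170548 -0.69757169]
[[110.9 110.1 110. ]
 [111.2 109.9 110.2]
 [111.2 109.8 110.1]]
```

Request:
jog_arm --series '[[[0.35,0,0.35,0,0,0,30],[0.2,0,0.2,0,0,0,30],[0.2,0,0.2,0,0,0,30],[0,0,0,0,0,0,30],[0,0,0,0,0,0,44],[0,0,0,0,0,0,50],[0,0,0,0,0,0,56],[0,0,0,0,0,0,56],[0,0,0,0,0,0,56],[0,0,0,0,0,0,56]]]'

```text
time_s: 9.45
eef_pos: [0.4363, 0.0433, 0.0671]
eef_rot: [0.284, 0.617, 0.688, -0.255]
wrist_force: [0.6, 0.3, -0.3]
opening: 0.652
grasp_force: 0.0
```

Request:
jog_arm --series '[[[0,0,-10,0,0,0,56],[0,0,-18,0,0,0,56],[0,0,-18,0,0,0,56],[0,0,-18,0,0,0,56],[0,0,-18,0,0,0,56],[0,0,-18,0,0,0,56],[0,0,-18,0,0,0,56],[0,0,-18,0,0,0,56],[0,0,-18,0,0,0,56],[0,0,-18,0,0,0,56]]]'

```text
time_s: 10.45
eef_pos: [0.4228, 0.1649, 0.1901]
eef_rot: [0.284, 0.617, 0.688, -0.255]
wrist_force: [0.2, 0.5, 0.1]
opening: 0.653
grasp_force: 0.0
```

```bash
python3 - <<'E'
from h import *
o=ctrl.get_obs(); print(o["q"],o["eef_pos"],o["wrist_force"])
c=cam("top"); P=cloud(c); g=c["frame"].max(2)>95
for x,y in((.434,.05),(.519,.059),(.601,.069)):
    Q=P[(np.hypot(P[...,0]-x,P[...,1]-y)<.036)&(P[...,2]>.1)&(P[...,2]<.125)&g]; r=cv2.minAreaRect((Q[:,:2]*1000).astype(np.float32)); print(np.round(r[0],1),np.round(r[1],1),round(r[2],1),np.round(np.median(Q[:,2])*1000,1))
# level: fit top face
Q=P[(abs(P[...,0]-.534)<.09)&(abs(P[...,1]-.307)<.06)&(P[...,2]>.022)&(P[...,2]<.05)]; print(cv2.minAreaRect((Q[:,:2]*1000).astype(np.float32)))
s=plan([534.4,307.1,130],tool(13.4),20)
cv2.imwrite("pics/t2.png",cv2.resize(c["frame"],(796,597)))
E
```

```text
[ 0.55950018  0.29845003  1.75858964 -0.68920269  1.51068839  0.64810292] [0.42282224 0.16493872 0.19006302] [0.16934689 0.46047649 0.05334921]
[435.   50.8] [41.  40.5] 5.8 110.9
[518.7  58.9] [40.6 40.8] 6.8 110.3
[601.5  68.5] [39.  40.2] 2.4 109.9
((534.183349609375, 307.34100341796875), (151.6455078125, 25.78618621826172), 13.76541519165039)
20 x [10.4  0.2 -1. ] [0.0283 0.0317 0.0683]
```

View pics/t2.png

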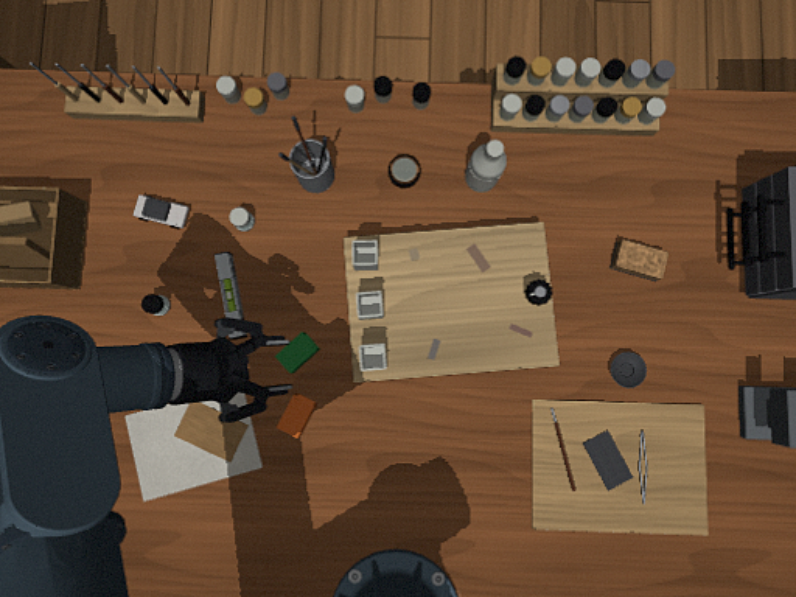

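The top view shows all three boxes standing in a row at (365,254), (370,304) and (373,356). The level is undisturbed at (230,295), and the arm is clear of the board.

Request:
jog_arm --series '[[[10.4,0.2,-1,0.0283,0.0317,0.0683,56],[10.4,0.2,-1,0.0283,0.0317,0.0683,56],[10.4,0.2,-1,0.0283,0.0317,0.0683,56],[10.4,0.2,-1,0.0283,0.0317,0.0683,56],[10.4,0.2,-1,0.0283,0.0317,0.0683,56],[10.4,0.2,-1,0.0283,0.0317,0.0683,56],[10.4,0.2,-1,0.0283,0.0317,0.0683,56],[10.4,0.2,-1,0.0283,0.0317,0.0683,56],[10.4,0.2,-1,0.0283,0.0317,0.0683,56],[10.4,0.2,-1,0.0283,0.0317,0.0683,56]]]'

```text
time_s: 11.5
eef_pos: [0.4486, 0.2486, 0.1375]
eef_rot: [0.154, 0.876, 0.436, -0.139]
wrist_force: [-0.0, -0.1, 0.2]
opening: 0.656
grasp_force: 0.0
```

Request:
jog_arm --series '[[[10.4,0.2,-1,0.0283,0.0317,0.0683,56],[10.4,0.2,-1,0.0283,0.0317,0.0683,56],[10.4,0.2,-1,0.0283,0.0317,0.0683,56],[10.4,0.2,-1,0.0283,0.0317,0.0683,56],[10.4,0.2,-1,0.0283,0.0317,0.0683,56],[10.4,0.2,-1,0.0283,0.0317,0.0683,56],[10.4,0.2,-1,0.0283,0.0317,0.0683,56],[10.4,0.2,-1,0.0283,0.0317,0.0683,56],[10.4,0.2,-1,0.0283,0.0317,0.0683,56],[10.4,0.2,-1,0.0283,0.0317,0.0683,56]]]'

```text
time_s: 12.5
eef_pos: [0.5332, 0.3044, 0.1262]
eef_rot: [0.0, 0.993, 0.115, -0.002]
wrist_force: [-0.5, 0.5, 0.7]
opening: 0.656
grasp_force: 0.0
```

```bash
python3 - <<'E'
from h import *
o=ctrl.get_obs(); print(o["q"],o["eef_pos"],o["eef_rot"])
s=plan([534.3,307.2,8],tool(13.6),10)
E
```

```text
[ 3.25801582e-01  3.76326071e-01  1.58697001e+00 -1.57359231e-04
  1.18185506e+00  1.66703899e+00] [0.53318984 0.30442518 0.12624318] [ 4.43815461e-04  9.93415059e-01  1.14557188e-01 -1.72453674e-03]
10 x [ 0.2 -0.2 11.8] [ 0.      0.0004 -0.0008]
```

Request:
jog_arm --series '[[[0.2,-0.2,11.8,0,0.0004,-0.0008,56],[0.2,-0.2,11.8,0,0.0004,-0.0008,56],[0.2,-0.2,11.8,0,0.0004,-0.0008,56],[0.2,-0.2,11.8,0,0.0004,-0.0008,56],[0.2,-0.2,11.8,0,0.0004,-0.0008,56],[0.2,-0.2,11.8,0,0.0004,-0.0008,56],[0.2,-0.2,11.8,0,0.0004,-0.0008,56],[0.2,-0.2,11.8,0,0.0004,-0.0008,56],[0.2,-0.2,11.8,0,0.0004,-0.0008,56],[0.2,-0.2,11.8,0,0.0004,-0.0008,56]]]'

```text
time_s: 13.5
eef_pos: [0.5343, 0.3064, 0.0073]
eef_rot: [0.001, 0.993, 0.12, -0.0]
wrist_force: [-0.4, 0.8, 0.2]
opening: 0.657
grasp_force: 0.0
```

Request:
jog_arm --series '[[[0,0,0,0,0,0,14],[0,0,0,0,0,0,14],[0,0,0,0,0,0,14],[0,0,0,0,0,0,14],[0,0,0,0,0,0,14],[0,0,0,0,0,0,14],[0,0,-10,0,0,0,14],[0,0,-30,0,0,0,14],[0,0,-40,0,0,0,14],[0,0,-40,0,0,0,14]]]'

```text
time_s: 14.5
eef_pos: [0.5337, 0.3064, 0.1297]
eef_rot: [0.001, 0.993, 0.12, -0.001]
wrist_force: [1.1, -0.1, -2.2]
opening: 0.268
grasp_force: 61.2
```

```bash
python3 - <<'E'
from h import *
o=ctrl.get_obs(); print(o["q"],o["eef_pos"]); p0=o["eef_pos"]*1000
c=cam("top"); P=cloud(c)
Q=P[(abs(P[...,0]-p0[0]/1e3)<.1)&(abs(P[...,1]-p0[1]/1e3)<.06)&(P[...,2]>.11)&(P[...,2]<.17)]; print(cv2.minAreaRect((Q[:,:2]*1000).astype(np.float32)))
s=plan([532.8,-72.7,165],tool(96.2),20)
plan([532.8,-72.7,59],tool(96.2),10,s)
E
```

```text
[ 0.32940068  0.37398413  1.58233306 -0.00177293  1.18691177  1.66074595] [0.53373299 0.30639867 0.12971409]
((534.7118530273438, 302.98760986328125), (153.15609741210938, 40.58456039428711), 10.923142433166504)
20 x [-16.8  12.3  -1.4] [ 0.0004 -0.0004 -0.0719]
10 x [ 0.  -0.  10.6] [0. 0. 0.]
```

Request:
jog_arm --series '[[[-16.8,12.3,-1.4,0.0004,-0.0004,-0.0719,14],[-16.8,12.3,-1.4,0.0004,-0.0004,-0.0719,14],[-16.8,12.3,-1.4,0.0004,-0.0004,-0.0719,14],[-16.8,12.3,-1.4,0.0004,-0.0004,-0.0719,14],[-16.8,12.3,-1.4,0.0004,-0.0004,-0.0719,14],[-16.8,12.3,-1.4,0.0004,-0.0004,-0.0719,14],[-16.8,12.3,-1.4,0.0004,-0.0004,-0.0719,14],[-16.8,12.3,-1.4,0.0004,-0.0004,-0.0719,14],[-16.8,12.3,-1.4,0.0004,-0.0004,-0.0719,14],[-16.8,12.3,-1.4,0.0004,-0.0004,-0.0719,14]]]'

```text
time_s: 15.55
eef_pos: [0.4594, 0.1163, 0.1432]
eef_rot: [-0.001, 0.886, 0.463, -0.002]
wrist_force: [0.2, 0.4, -1.6]
opening: 0.267
grasp_force: 61.2
```

Request:
jog_arm --series '[[[-16.8,12.3,-1.4,0.0004,-0.0004,-0.0719,14],[-16.8,12.3,-1.4,0.0004,-0.0004,-0.0719,14],[-16.8,12.3,-1.4,0.0004,-0.0004,-0.0719,14],[-16.8,12.3,-1.4,0.0004,-0.0004,-0.0719,14],[-16.8,12.3,-1.4,0.0004,-0.0004,-0.0719,14],[-16.8,12.3,-1.4,0.0004,-0.0004,-0.0719,14],[-16.8,12.3,-1.4,0.0004,-0.0004,-0.0719,14],[-16.8,12.3,-1.4,0.0004,-0.0004,-0.0719,14],[-16.8,12.3,-1.4,0.0004,-0.0004,-0.0719,14],[-16.8,12.3,-1.4,0.0004,-0.0004,-0.0719,14]]]'

```text
time_s: 16.55
eef_pos: [0.5288, -0.0757, 0.1569]
eef_rot: [-0.002, 0.667, 0.745, -0.005]
wrist_force: [0.8, 0.0, -1.9]
opening: 0.269
grasp_force: 61.2
```

```bash
python3 - <<'E'
from h import *
o=ctrl.get_obs(); print(o["q"],o["eef_pos"],o["eef_rot"],o["opening"])
plan([532.8,-72.7,58],tool(96.2),10)
E
```

```text
[-0.36032078  0.1768989   1.77101933 -0.00746671  1.20133466 -0.46759995] [ 0.52879331 -0.07572202  0.15692416] [-0.00230717  0.66715655  0.74489958 -0.00462933] 0.2693086517579262
10 x [0.3 0.5 9.9] [-0.001   0.0003  0.0002]
```

Request:
jog_arm --series '[[[0.3,0.5,9.9,-0.001,0.0003,0.0002,14],[0.3,0.5,9.9,-0.001,0.0003,0.0002,14],[0.3,0.5,9.9,-0.001,0.0003,0.0002,14],[0.3,0.5,9.9,-0.001,0.0003,0.0002,14],[0.3,0.5,9.9,-0.001,0.0003,0.0002,14],[0.3,0.5,9.9,-0.001,0.0003,0.0002,14],[0.3,0.5,9.9,-0.001,0.0003,0.0002,14],[0.3,0.5,9.9,-0.001,0.0003,0.0002,14],[0.3,0.5,9.9,-0.001,0.0003,0.0002,14],[0.3,0.5,9.9,-0.001,0.0003,0.0002,14]]]'

```text
time_s: 17.55
eef_pos: [0.5325, -0.0715, 0.0564]
eef_rot: [-0.0, 0.669, 0.743, 0.0]
wrist_force: [-0.2, -0.2, -1.1]
opening: 0.263
grasp_force: 61.2
```

Request:
jog_arm --series '[[[0,0,0.5,0,0,0,14],[0,0,0.5,0,0,0,14],[0,0,0.5,0,0,0,14],[0,0,0.3,0,0,0,14],[0,0,0,0,0,0,14],[0,0,0,0,0,0,14],[0,0,0,0,0,0,14],[0,0,0,0,0,0,14],[0,0,0,0,0,0,14],[0,0,0,0,0,0,14]]]'

```text
time_s: 18.55
eef_pos: [0.5325, -0.0716, 0.0556]
eef_rot: [-0.0, 0.669, 0.743, -0.0]
wrist_force: [-1.3, -0.1, 1.1]
opening: 0.267
grasp_force: 61.6
```

Request:
jog_arm --series '[[[0,0,0,0,0,0,30],[0,0,0,0,0,0,45],[0,0,0,0,0,0,56],[0,0,0,0,0,0,56],[0,0,-5,0,0,0,56],[0,0,-15,0,0,0,56],[0,0,-20,0,0,0,56],[0,0,-20,0,0,0,56],[0,0,-20,0,0,0,56],[0,0,0,0,0,0,56]]]'

```text
time_s: 19.55
eef_pos: [0.5351, -0.0724, 0.1397]
eef_rot: [0.003, 0.669, 0.743, 0.001]
wrist_force: [-0.3, -0.6, 0.3]
opening: 0.66
grasp_force: 0.0
```

```bash
cat > tilt.py <<'E'
from h import *
# board slope along its length against the bench, from the top depth picture (before the arm came)
P=np.load("top0.npy"); im=cv2.imread("top0raw.png"); b=np.array([-np.sin(np.radians(6.2)),np.cos(np.radians(6.2))])
def fit(m):
    Q=P[m]; 
    for _ in range(3):
        A=np.c_[Q[:,:2],np.ones(len(Q))]; k=np.linalg.lstsq(A,Q[:,2],rcond=None)[0]; e=Q[:,2]-A@k; Q=Q[abs(e)<2*e.std()+1e-4]
    return k
X,Y,Z=P[...,0],P[...,1],P[...,2]
kb=fit((X>.45)&(X<.62)&(Y>-.18)&(Y<.0)&(Z>.03)&(Z<.06)); kt=fit((X>.2)&(X<.75)&(Y>-.4)&(Y<.5)&(abs(Z)<.006))
print(kb,kt,"slope mrad",(kb[:2]-kt[:2])@b*1e3)
E
python3 tilt.py; python3 - <<'E'
from h import *
o=ctrl.get_obs(); print(o["eef_pos"],o["q"])
s=plan([549,-222,130],tool(171),15); plan([549,-222,60],tool(171),5,s)
for n in("top","side"):
    c=cam(n); u=proj(c,[[.5328,-.0725,.08]])[0]; M=cv2.getRotationMatrix2D((float(u[0]),float(u[1])),0,8); M[:,2]+=[200-u[0],250-u[1]]
    cv2.imwrite(f"{n}c.png",cv2.warpAffine(c["frame"],M,(395,500),flags=cv2.INTER_CUBIC)); print(u)
cv2.imwrite("pics/bub1.png",np.hstack([cv2.imread("topc.png"),cv2.imread("sidec.png")]))
E
```

```text
[-0.00146984  0.00889387  0.0490516 ] [-0.00267749 -0.00033593  0.00245316] slope mrad 9.045388748589312
[ 0.53507048 -0.07240266  0.13974542] [-3.54591373e-01  2.00996767e-01  1.78126491e+00  2.81140986e-04
  1.15282409e+00 -4.60201534e-01]
15 x [-8.7 -6.3  0.6] [ 0.0002  0.0004 -0.0872]
5 x [-0. -0. 14.] [0. 0. 0.]
[288.40706271 192.46335692]
[255.21518303 208.95290433]
```

View pics/bub1.png

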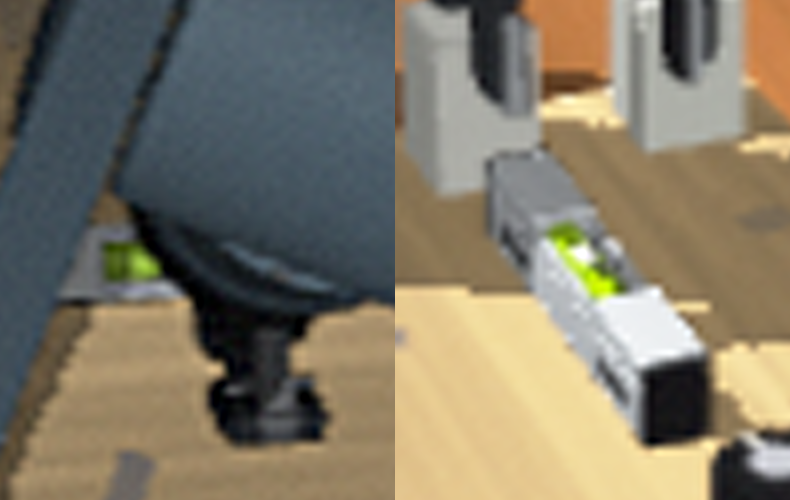

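The right crop (side view) shows the level lying flat on the board at about (600,300), released, with its green window at (590,260). The top view is blocked by the arm. Depth gives a tilt of about 9 mrad, so roughly 2 rad of knob.

Request:
jog_arm --series '[[[-8.7,-6.3,0.6,0,0,-0.0872,60],[-8.7,-6.3,0.6,0,0,-0.0872,60],[-8.7,-6.3,0.6,0,0,-0.0872,60],[-8.7,-6.3,0.6,0,0,-0.0872,60],[-8.7,-6.3,0.6,0,0,-0.0872,60],[-8.7,-6.3,0.6,0,0,-0.0872,60],[-8.7,-6.3,0.6,0,0,-0.0872,60],[-8.7,-6.3,0.6,0,0,-0.0872,60],[-8.7,-6.3,0.6,0,0,-0.0872,60],[-8.7,-6.3,0.6,0,0,-0.0872,60]]]'

```text
time_s: 20.65
eef_pos: [0.5183, -0.1747, 0.128]
eef_rot: [-0.002, 0.291, 0.957, 0.0]
wrist_force: [-0.2, -0.3, 0.8]
opening: 0.698
grasp_force: 0.0
```

Request:
jog_arm --series '[[[-8.7,-6.3,0.6,0,0,-0.0872,60],[-8.7,-6.3,0.6,0,0,-0.0872,60],[-8.7,-6.3,0.6,0,0,-0.0872,60],[-8.7,-6.3,0.6,0,0,-0.0872,60],[-8.7,-6.3,0.6,0,0,-0.0872,60],[0,0,0,0,0,0,60],[0,0,0,0,0,0,60],[0,0,0,0,0,0,60],[0,0,0,0,0,0,60],[0,0,0,0,0,0,60]]]'

```text
time_s: 21.65
eef_pos: [0.5457, -0.2205, 0.1264]
eef_rot: [-0.0, 0.079, 0.997, 0.0]
wrist_force: [0.9, -0.0, -0.3]
opening: 0.704
grasp_force: 0.0
```

```bash
python3 - <<'E'
from h import *
o=ctrl.get_obs(); print(o["eef_pos"],o["q"])
plan([549,-222,58],tool(171),8)
# knob centre from side view, black blob
c=cam("side"); P=cloud(c); m=(c["frame"].max(2)<60)&(np.hypot(P[...,0]-.549,P[...,1]+.222)<.03)&(P[...,2]>.06)&(P[...,2]<.095)
Q=P[m]; r=cv2.minEnclosingCircle((Q[:,:2]*1000).astype(np.float32)); print(r,len(Q),np.percentile(Q[:,2],[3,97]))
E
```

```text
[ 0.54571068 -0.22054356  0.1263691 ] [-5.85633503e-01  3.23423453e-01  1.65763178e+00  1.25177083e-04
  1.16146354e+00 -1.99872092e+00]
8 x [-0.4 -0.1  8.5] [ 0.0001 -0.0001 -0.0001]
((549.9821166992188, -228.10191345214844), 21.81527328491211) 167 [0.06485034 0.08691027]
```

Request:
jog_arm --series '[[[-0.4,-0.1,8.5,0,0,0,60],[-0.4,-0.1,8.5,0,0,0,60],[-0.4,-0.1,8.5,0,0,0,60],[-0.4,-0.1,8.5,0,0,0,60],[-0.4,-0.1,8.5,0,0,0,60],[-0.4,-0.1,8.5,0,0,0,60],[-0.4,-0.1,8.5,0,0,0,60],[-0.4,-0.1,8.5,0,0,0,60],[0,0,0,0,0,0,60],[0,0,0,0,0,0,60]]]'

```text
time_s: 22.7
eef_pos: [0.5488, -0.2221, 0.0581]
eef_rot: [-0.001, 0.079, 0.997, 0.0]
wrist_force: [0.3, -1.4, -0.3]
opening: 0.707
grasp_force: 0.0
```

Request:
jog_arm --series '[[[0,0,0,0,0,0,30],[0,0,0,0,0,0,30],[0,0,0,0,0,0,30],[0,0,0,0,0,0,30],[0,0,0,0,0,0,30],[0,0,0,0,0,0,30],[0,0,0,0,0,0,30],[0,0,0,0,0,0,30],[0,0,0,0,0,0,30],[0,0,0,0,0,0,30]]]'

```text
time_s: 23.7
eef_pos: [0.5493, -0.222, 0.0593]
eef_rot: [0.0, 0.079, 0.997, 0.0]
wrist_force: [-1.4, 2.2, 5.6]
opening: 0.448
grasp_force: 60.1
```

```bash
cat > bub.py <<'E'
from h import *
import sys
# unwrap the level's top strip (board frame, z=80 mm) in both views and show it: columns = level y from +40 to -40 mm
yaw=np.radians(6.2); bx=np.array([np.cos(yaw),np.sin(yaw),0]); by=np.array([-np.sin(yaw),np.cos(yaw),0])
o=ctrl.get_obs(); print(o["eef_pos"],o["wrist_force"],o["opening"],o["grasp_force"],o["q"][5])
out=[]
for n in("top","side"):
    c=cam(n); C=np.array([.5325,-.0716,.080]); a=np.arange(80,-80.1,-.25)/1e3; b=np.arange(25,-25.1,-.25)/1e3
    G=C+a[None,:,None]*by+b[:,None,None]*bx
    uv=proj(c,G).reshape(len(b),len(a),2).astype(np.float32)
    out.append(cv2.remap(c["frame"],uv[...,0],uv[...,1],cv2.INTER_CUBIC)); np.save(n+"strip.npy",out[-1])
    s=out[-1].astype(float); r=s[80:121]  # +-5 mm
    g=(s[...,1]-s[...,0]); gm=(g>60)&(s[...,1]>s[...,2]-5)
    k=cv2.connectedComponents(gm.astype(np.uint8))[0]; ys,xs=np.nonzero(gm)
    print(n,"green y",np.round([80-xs.min()*.25,80-xs.max()*.25],1) if len(xs) else None,"x",np.round([25-ys.min()*.25,25-ys.max()*.25],1) if len(ys) else None)
cv2.imwrite(sys.argv[1],np.vstack(out))
E
python3 bub.py pics/bub2.png
```

```text
[ 0.54932193 -0.22202296  0.0592833 ] [-1.40556231  2.23282353  5.64193106] 0.4482932526698936 60.08501172065735 -1.9982708787815195
top green y [ 29. -26.] x [ 4. -6.]
side green y [ 20.2 -31.5] x [  0.  -12.2]
```

View pics/bub2.png

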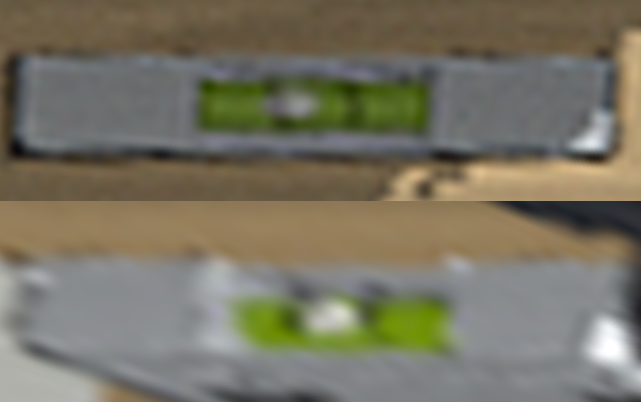

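The strip pictures (0.25 mm per column; top view above, side view below) show the bubble about at column 293. The window spans columns 200–430, centre 315, so the bubble sits about 5 mm towards the row and the screw-foot end is low. The right line is at column 352.

Request:
jog_arm --series '[[[0,0,0,0,0,0.14,30],[0,0,0,0,0,0.14,30],[0,0,0,0,0,0.14,30],[0,0,0,0,0,0.14,30],[0,0,0,0,0,0.14,30],[0,0,0,0,0,0.14,30],[0,0,0,0,0,0.14,30],[0,0,0,0,0,0.14,30],[0,0,0,0,0,0.14,30],[0,0,0,0,0,0.14,30]]]'

```text
time_s: 24.8
eef_pos: [0.5508, -0.2207, 0.0593]
eef_rot: [0.001, 0.704, 0.71, 0.002]
wrist_force: [5.9, 9.3, 2.5]
opening: 0.449
grasp_force: 59.9
```

Request:
jog_arm --series '[[[0,0,0,0,0,0.1,30],[0,0,0,0,0,0.1,30],[0,0,0,0,0,0.1,30],[0,0,0,0,0,0,30],[0,0,0,0,0,0,30],[0,0,0,0,0,0,30],[0,0,0,0,0,0,30],[0,0,0,0,0,0,30],[0,0,0,0,0,0,30],[0,0,0,0,0,0,30]]]'

```text
time_s: 25.8
eef_pos: [0.5513, -0.2208, 0.0594]
eef_rot: [0.001, 0.801, 0.599, 0.002]
wrist_force: [7.6, 6.9, 1.7]
opening: 0.447
grasp_force: 59.9
```

Request:
jog_arm --series '[[[0,0,0,0,0,0,30],[0,0,0,0,0,0,30],[0,0,0,0,0,0,30],[0,0,0,0,0,0,30],[0,0,0,0,0,0,30],[0,0,0,0,0,0,30],[0,0,0,0,0,0,30],[0,0,0,0,0,0,30],[0,0,0,0,0,0,30],[0,0,0,0,0,0,30]]]'

```text
time_s: 26.8
eef_pos: [0.5513, -0.2208, 0.0594]
eef_rot: [0.001, 0.801, 0.599, 0.002]
wrist_force: [8.2, 7.3, 1.2]
opening: 0.448
grasp_force: 59.9
```

```bash
cat >> bub.py <<'E'
def prof(s,r0,r1,cols=slice(190,450)):
    p=s[r0:r1].astype(float).mean(0); w=p[:,0]; a=w[cols]-np.percentile(w[205:425],30); a=np.clip(a,0,None)
    x=80-.25*np.arange(cols.start,cols.stop); m=(x<26)&(x>-26); a=a*m
    k=np.argmax(a); sel=abs(x-x[k])<9; return round((a*x)[sel].sum()/a[sel].sum(),2), round(x[k],2)
print("bubble y: top",prof(out[0],90,125),"side",prof(out[1],100,145))
for nm,s,r in(("top",out[0],(90,125)),("side",out[1],(105,140))):
    p=s[r[0]:r[1]].astype(float).mean(0); print(nm,"blue",p[190:450:8,0].round().astype(int),"green",p[190:450:8,1].round().astype(int))
E
cp topstrip.npy t_old.npy; python3 bub.py pics/bub3.png; python3 - <<'E'
import numpy as np; s=np.load("t_old.npy"); print(s[90:125].astype(float).mean(0)[190:450:8,0].round().astype(int))
E
```

```text
[ 0.55129543 -0.22078463  0.05935383] [8.229826   7.32213062 1.19650084] 0.4479239424213569 59.94299590587616 -0.2982110316171241
top green y [ 29.2 -26. ] x [ 4.2 -6. ]
side green y [23.2  9.8] x [ -1.8 -11.5]
bubble y: top (np.float64(2.08), np.float64(0.75)) side (np.float64(23.3), np.float64(25.75))
top blue [108  64  17  24  29  31  30  28  32  29  22  29  66  97 108 108 114 104
  78  41  13  18  28  31  31  30  31  30  22  20  72 111 119] green [106  91  87  97 101 100  99 100 104  95  76  69  95 116 123 123 126 121
 106  83  66  79  96 102 100 100 101 102  96  82  89 106 115]
side blue [148 159 169 169 149 117  83  54  39  39  54  77 100 115 117 109  98  87
  76  66  60  56  53  52  54  57  62  69  78  86  92  93  89] green [145 156 167 171 168 160 150 136 119 103  92  93 102 110 111 103  92  80
  70  60  55  53  50  49  51  53  58  65  73  81  86  87  84]
[109  66  21  27  31  32  30  30  34  51  66  72  84 101 102  81  53  31
  27  28  19  20  29  32  29  32  30  31  26  19  69 111 119]
```

View pics/bub3.png

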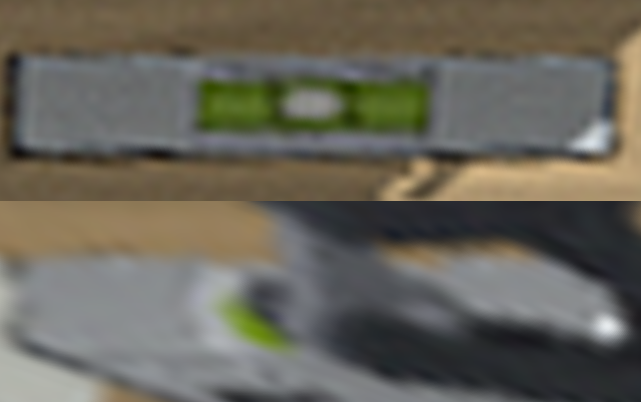

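The upper strip (top view) shows the bubble between the lines: bubble at columns 286–338, lines at about 276 and 350. It is centred within about 0.5 mm. The side strip is blocked by the arm.

Request:
jog_arm --series '[[[0,0,0,0,0,0,45],[0,0,0,0,0,0,60],[0,0,0,0,0,0,60],[0,0,0,0,0,0,60],[0,0,-10,0,0,0,60],[0,0,-20,0,0,0,60],[0,0,-20,0,0,0,60],[0,0,-20,0,0,0,60],[0,0,-10,0,0,0,40],[0,0,0,0,0,0,20]]]'

```text
time_s: 27.9
eef_pos: [0.55, -0.223, 0.1406]
eef_rot: [0.001, 0.801, 0.599, 0.001]
wrist_force: [0.4, -0.3, -0.6]
opening: 0.37
grasp_force: 0.0
```

```bash
python3 bub.py b4.png; python3 - <<'E'
from h import *
s=plan([538.1,-123.2,120],tool(96.2),10); plan([538.1,-123.2,88],tool(96.2),10,s)
E
```

```text
[ 0.55000687 -0.22301673  0.14060658] [ 0.38705586 -0.33728625 -0.55076783] 0.3698892902579097 0.0 -0.29829548462089334
top green y [ 29.2 -25.8] x [ 4. -6.]
side green y [ 23.2 -29.8] x [  0.  -11.8]
bubble y: top (np.float64(2.13), np.float64(1.25)) side (np.float64(22.64), np.float64(25.75))
top blue [108  63  18  26  28  28  29  31  30  25  21  27  65  98 110 109 111 105
  78  40  14  22  27  29  31  30  30  29  25  26  72 109 118] green [107  91  87  98  99  98  99 100 103  94  75  69  93 116 124 123 123 121
 106  82  67  81  96 102 101  99 100 102  98  86  89 104 113]
side blue [148 159 169 168 148 116  82  49  26  18  15  13  14  18  34  66 100 123
 134 132 117  92  60  38  27  20  19  19  16  16  38  77 114] green [144 155 165 169 166 159 152 146 143 144 143 133 118 109 119 140 159 170
 174 171 160 139 122 123 133 142 144 144 142 137 133 134 139]
10 x [ 9.8 -2.1  1.8] [-0.0001 -0.0001 -0.0395]
10 x [ 0.  -0.   3.2] [0. 0. 0.]
```

Request:
jog_arm --series '[[[9.8,-2.1,1.8,0,0,-0.0395,0],[9.8,-2.1,1.8,0,0,-0.0395,0],[9.8,-2.1,1.8,0,0,-0.0395,0],[9.8,-2.1,1.8,0,0,-0.0395,0],[9.8,-2.1,1.8,0,0,-0.0395,0],[9.8,-2.1,1.8,0,0,-0.0395,0],[9.8,-2.1,1.8,0,0,-0.0395,0],[9.8,-2.1,1.8,0,0,-0.0395,0],[9.8,-2.1,1.8,0,0,-0.0395,0],[9.8,-2.1,1.8,0,0,-0.0395,0]]]'

```text
time_s: 29.0
eef_pos: [0.5385, -0.1223, 0.1203]
eef_rot: [-0.0, 0.667, 0.745, 0.0]
wrist_force: [-0.2, -0.6, -0.3]
opening: -0.003
grasp_force: 0.0
```

Request:
jog_arm --series '[[[0,0,4,0,0,0,0],[0,0,4,0,0,0,0],[0,0,4,0,0,0,0],[0,0,4,0,0,0,0],[0,0,4,0,0,0,0],[0,0,4,0,0,0,0],[0,0,4,0,0,0,0],[0,0,4,0,0,0,0],[0,0,0,0,0,0,0],[0,0,0,0,0,0,0]]]'

```text
time_s: 30.0
eef_pos: [0.5387, -0.1231, 0.0883]
eef_rot: [-0.001, 0.668, 0.744, -0.0]
wrist_force: [-1.3, 0.1, 0.6]
opening: -0.002
grasp_force: 0.0
```

```bash
python3 - <<'E'
from h import *
o=ctrl.get_obs(); print(o["eef_pos"],o["wrist_force"],o["eef_rot"],o["opening"])
plan([538.1,-123.2,82],tool(96.2),5)
E
```

```text
[ 0.53868364 -0.12307866  0.0883107 ] [-1.25423456  0.14946642  0.60681588] [-5.08974573e-04  6.67776682e-01  7.44361498e-01 -6.35097463e-05] -0.0018045360201606544
5 x [-0.  -0.1  1.3] [-0.0002 -0.0001  0.    ]
```

Request:
jog_arm --series '[[[0,0,1.5,0,0,0,0],[0,0,1.5,0,0,0,0],[0,0,1.5,0,0,0,0],[0,0,1,0,0,0,0],[0,0,0.5,0,0,0,0],[0,0,0,0,0,0,0],[0,0,0,0,0,0,0],[0,0,0,0,0,0,0],[0,0,0,0,0,0,0],[0,0,0,0,0,0,0]]]'

```text
time_s: 31.0
eef_pos: [0.5388, -0.1231, 0.0825]
eef_rot: [-0.0, 0.668, 0.744, -0.0]
wrist_force: [-0.4, -0.1, 0.1]
opening: -0.002
grasp_force: 0.0
```

Request:
jog_arm --series '[[[0,0,0.4,0,0,0,0],[0,0,0.4,0,0,0,0],[0,0,0,0,0,0,0],[0,0,0,0,0,0,0],[0,0,0,0,0,0,0],[0,0,0,0,0,0,0],[0,0,0,0,0,0,0],[0,0,0,0,0,0,0],[0,0,0,0,0,0,0],[0,0,0,0,0,0,0]]]'

```text
time_s: 32.0
eef_pos: [0.5387, -0.1231, 0.0816]
eef_rot: [-0.0, 0.668, 0.744, -0.0]
wrist_force: [-0.4, 0.7, -0.0]
opening: -0.007
grasp_force: 0.0
```

Request:
jog_arm --series '[[[0,0,0.4,0,0,0,0],[0,0,0.4,0,0,0,0],[0,0,0,0,0,0,0],[0,0,0,0,0,0,0],[0,0,0,0,0,0,0],[0,0,0,0,0,0,0],[0,0,0,0,0,0,0],[0,0,0,0,0,0,0],[0,0,0,0,0,0,0],[0,0,0,0,0,0,0]]]'

```text
time_s: 33.0
eef_pos: [0.5387, -0.1231, 0.0808]
eef_rot: [-0.0, 0.668, 0.744, -0.0]
wrist_force: [0.4, -1.0, 0.5]
opening: 0.003
grasp_force: 0.0
```

Request:
jog_arm --series '[[[0,0,0.3,0,0,0,0],[0,0,0.3,0,0,0,0],[0,0,0,0,0,0,0],[0,0,0,0,0,0,0],[0,0,0,0,0,0,0],[0,0,0,0,0,0,0],[0,0,0,0,0,0,0],[0,0,0,0,0,0,0],[0,0,0,0,0,0,0],[0,0,0,0,0,0,0]]]'

```text
time_s: 34.0
eef_pos: [0.5387, -0.1231, 0.0802]
eef_rot: [-0.0, 0.668, 0.744, -0.0]
wrist_force: [0.1, -0.5, 0.6]
opening: -0.003
grasp_force: 0.0
```

Request:
jog_arm --series '[[[0,0,0.3,0,0,0,0],[0,0,0.2,0,0,0,0],[0,0,0,0,0,0,0],[0,0,0,0,0,0,0],[0,0,0,0,0,0,0],[0,0,0,0,0,0,0],[0,0,0,0,0,0,0],[0,0,0,0,0,0,0],[0,0,0,0,0,0,0],[0,0,0,0,0,0,0]]]'

```text
time_s: 35.0
eef_pos: [0.5388, -0.1231, 0.0799]
eef_rot: [-0.0, 0.668, 0.744, -0.0]
wrist_force: [-2.6, 1.1, 5.0]
opening: 0.002
grasp_force: 2.6
```

Request:
jog_arm --series '[[[0,0,0.15,0,0,0,0],[0,0,0,0,0,0,0],[0,0,0,0,0,0,0],[0,0,0,0,0,0,0],[0,0,0,0,0,0,0],[0,0,0,0,0,0,0],[0,0,0,0,0,0,0],[0,0,0,0,0,0,0],[0,0,0,0,0,0,0],[0,0,0,0,0,0,0]]]'

```text
time_s: 36.0
eef_pos: [0.5389, -0.1231, 0.08]
eef_rot: [-0.0, 0.668, 0.744, 0.0]
wrist_force: [-2.4, 1.2, 6.2]
opening: -0.001
grasp_force: 3.2
```

```bash
python3 bub.py pics/bub5.png
```

```text
[ 0.53885053 -0.12313712  0.0799708 ] [-2.38052825  1.17251543  6.1810282 ] -0.000731688615753901 3.211237313230413 -0.5480047829685883
top green y [29.2 12.8] x [ 4.2 -5.8]
side green y [ 23.2 -30.5] x [ -1.  -11.8]
bubble y: top (np.float64(-10.69), np.float64(-8.5)) side (np.float64(22.73), np.float64(25.75))
top blue [106  63  14  25  28  28  32  30  31  26  21  31  67  83  67  38  30  31
  51  72  84  86  86  85  85  84  84  84  84  85  83  83  87] green [104  89  82  96  97  96  98  96 100  92  77  72  92  94  66  33  23  26
  44  63  74  77  76  76  76  75  74  75  75  74  74  74  77]
side blue [110 121 131 136 125 100  69  41  25  18  16  14  13  17  35  67 100 122
 131 128 114  91  58  34  26  20  20  24  21  14  33  78 114] green [107 118 129 138 142 139 133 131 132 133 132 125 109 104 117 139 158 168
 169 166 156 136 117 112 119 130 144 157 159 140 122 120 120]
```

View pics/bub5.png

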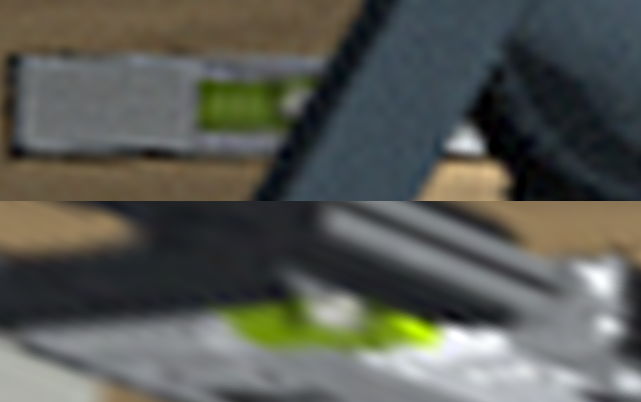

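The side strip shows the bubble at about column 335, the same as before pressing. Its left edge in the top strip, about column 286, hasn't moved either. The fingers push steadily with about 6 N on the solid top.

```bash
python3 -c "
from bench import ctrl
print(ctrl.hand_in())"
```

```text
the job is handed in; nothing more can be done
None
```

I stood the fallen mould box back in the row and laid the level on the board. I then turned the knob until the bubble was centred to within about 0.5 mm, and handed in at 36 s while pressing with about 6 N, the bubble still centred.

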